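# Scrub out the tall stoneware pot and hang the brush back

## Robot

A 6-joint arm with a two-finger parallel gripper is mounted at the origin on the work surface. World frame = base frame: x ahead of the robot, y to its left, z up, the work surface at z = 0. Lengths are in mm, angles in rad, forces in N, time in s.
With the tool pointing down it reaches from about 275 to 825 mm from the base axis. Payload 4.9 kg.
Tool frame: the origin (TCP) lies at the very end of the fingers, on their centre line; the grasp point (between the pads) lies 19 mm behind it; z points along the fingers, y is the direction in which the jaws open and shut (so a half turn about z gives the same grasp; the last joint's range is limited). The gripper opens to 85 mm and grips with 20 to 120 N. Pads are 22 mm wide; open, the fingers measure 114 mm over their backs; the gripper's body (76 mm by 85 mm) begins 54 mm behind the grasp point. The pads swing forward as they close: fully open they stand 13 mm farther back than shut.
Start: joints at [-1.241, 0.326, -0.193, 1.052, 0, 1.437], TCP at [246.056, -491.909, 231.281] pointing down, gripper open.
Joint ranges: [-2.65, 2.65], [-0.97, 1.79], [-1.3, 1.35], [-1.93, 2.1], [-1.47, 1.37], [-3.14, 3.14]. Speed limits (rad/s): [2.57, 2.57, 3.14, 3.14, 3.14, 3.14].

## Interface

Orientations are given as [roll, pitch, yaw] about the fixed x, y, z axes, in that order (R = Rz(yaw) Ry(pitch) Rx(roll)).
In Python, from bench import bot, solve_ik, imaging gives the robot as it stands. Calls block until the motion is done:
- bot.move_ptp(position, orientation): joint-space move of the TCP to a pose.
- bot.movel(position, rot=None, max_speed=150, threshold=None): straight line of the TCP; rot=None keeps the orientation; max_speed is the mean speed in mm/s. With threshold (N) it stops when the force on the tool has changed by that much, and returns True; else False.
- bot.move_j(angles): joint-space move.
- bot.grip(opening, effort=None): opening from 0.0 (shut) to 1.0 (fully open); effort is the grip in N (None keeps the last); returns when the fingers have stopped.
- bot.dwell(seconds).
- solve_ik(position, orientation): joint angles nearest the present ones, or None.
- bot.get_state(): the state.
- imaging.capture(name): name is "side" or "top" or "wrist"; returns the picture (384x512x3 uint8, blue, green, red); there is no depth.
- imaging.camera_model(name): a dict with "K" (3x3 intrinsics, pixels), "position" and "rotation" of the camera in the world. Camera axes: x right, y up, looking along -z (the intrinsics and any distortion apply to the point x, -y, -z); pixel columns grow to the right and rows downward; lengths in mm; the calibration is good to about 2 mm. A picture is of the moment at which its call begins: read the wrist's pose just before it. camera_model takes no time and is no camera call; for the wrist camera it gives the pose at the moment of the call.
A pose or a line that the arm cannot do raises bot.IKError and nothing moves.
- bot.sign_off(): hands the job in, once; it reports no verdict.
The state is a dict: "t": time; "qpos": joint angles; "joint_velocities": joint speeds; "effort": joint torques, N m; "tcp_pos": TCP position; "orientation": TCP orientation; "contact_force": force on the tool from outside, world axes, zero at the start; "wrist_torque": the same for the moment, N m; "opening": opening from 0.0 (shut) to 1.0 (fully open).
Only numpy, scipy, OpenCV 4.12 (cv2) and the standard library are available. Lean on these libraries where they do the work, as an engineer would, in place of code of your own. Each camera call takes 0.05 s, during which the arm holds its last target. There are 200 camera calls.

## Task

Take the long round brush off the tool rack and scrub out the tall narrow pot with three full up-and-down strokes: each time push the brush down until its springy head gives gently against the inner bottom of the pot, then draw it up until the head is about half out of the pot. Then hang the brush upright back in the same rack slot it came from, with its collar resting on the rack, and let go. Leave the pot standing where it is, and do not disturb anything else.

Things in the scene. Friction and masses are not known exactly. Their poses are not given: they have to be found in the camera images.
- brush: Long bottle brush, 120 g, hanging upright by its collar in one of the rack's three slots. Origin: centre of the collar's underside, z up. Above it: black collar disc 32 mm diameter, 6 mm thick, then a wooden handle 22 mm (x) by 18 mm (y) from z = 6 to 81 mm; grip it from above near z = 50 mm. Below: steel shaft 8 mm diameter, and a white bristled head (see brush_tip).
- brush_head (a joint): Give of the brush's sprung head, m: 0 at rest, up to 0.015 as it is pushed up along the shaft by pressing its end on something; spring 0.5 N per mm, so 3 N gives 6 mm; beyond 15 mm it is rigid.
- brush_tip (a point): Centre of the lower end of the brush's head, 150 mm below the brush's origin at rest; moves with the head; z up along the shaft. The head is 34 mm in diameter and 50 mm long.
- pot: The tall narrow pot: plain round off-white stoneware, 70 mm outer diameter, 110 mm high, bore at least 52 mm, open at the top, loose, 0.5 to 1.1 kg. Origin: centre of its underside, z up. Its thick flat inner floor lies 12 to 40 mm above the underside, different every time and not measured: feel for it with the brush, gently (over 15 N between brush and pot is too much).
- pot_rim (a point): Centre of the pot's mouth, 110 mm above its underside.
- rack: Fixed wooden tool rack, 320 mm wide (y), 110 mm deep, 180 mm high. Origin: centre of its underside; open front to its -x. Its top board (10 mm thick, upper face z = 180 mm, nothing higher) has three slots 14 mm wide at y = -90, 0, 90 mm, open at the front edge x = -45 mm, closed at x = -5 mm. It stands on two end posts (y = -150, 150 mm), open between; foot board 12 mm thick.
- slot_mid (a point): Rack's middle slot: centre of a hung tool's collar underside, on the top board at rack x = -15 mm, y = 0; the others are 90 mm to either side along the rack's y. A tool hangs with its shaft in a slot and its collar on the board. Take it out by raising it 5 to 15 mm and drawing it to the rack's -x, clear of the front edge: the brush's head is wider than the slot.
- rod: Plain steel stuffing rod, 10 mm diameter, end 135 mm below its origin. Same handle, collar and start as the brush, in another slot of the rack. Leave it alone.
- knife: Palette knife with a flat steel blade 26 mm wide, end 143 mm below its origin. Same handle, collar and start as the brush, in another slot of the rack. Leave it alone.
- jar: Squat wide off-white jar, 92 mm diameter, 70 mm high. Not the one to scrub; leave it alone. Origin: centre of the underside (so for the things below).
- spool_a: Grey thread spool, standing, 38 mm diameter, 50 mm high. Leave alone.
- spool_b: Brown thread spool, standing, 38 mm diameter, 60 mm high. Leave alone.
- mug: Blue-grey mug, 80 mm diameter, 90 mm high. Leave alone.
- doll: Wooden doll lying on its back, about 210 by 90 mm, 40 mm high. Leave alone.
- scissors: Scissors lying flat, about 190 by 80 mm, 12 mm high. Leave alone.

How it is judged:
By the outcome, as a careful person would: the job done as asked, in the order asked, and still so for the second after the job is handed in, with the robot touching nothing.
It also fails if it takes over 72 s, if anything falls off the work surface, if the arm or the gripper's body presses on something with over 40 N, if the wrist force passes 120 N, or if a joint passes its speed limit or range.

## Working session

There is one attempt and no reset: what is moved stays moved. The work goes in short steps, each a Python script; the robot and the scene stay as the last script left them, time stands still between calls to the robot, and variables do not carry over. Pictures are saved under pics/ and viewed, about 8 in all and at most 12, crops included, and the job is handed in when it is done.

```bash
ls; mkdir -p pics
python3 - <<'E'
from bench import bot, imaging
import cv2, numpy as np
for n in ("side","top"):
    im=imaging.capture(n); cv2.imwrite(f"pics/{n}0.png",cv2.resize(im,(800,600),interpolation=cv2.INTER_CUBIC))
    cv2.imwrite(f"pics/{n}0raw.png",im)
    m=imaging.camera_model(n); print(n,m)
s=bot.get_state(); print(s['t'],s['orientation'],s['opening'],s['contact_force'])
E
```

```text
pics
side {'K': array([[478.40597325,   0.        , 254.64168782],
       [  0.        , 478.40597325, 192.42310414],
       [  0.        ,   0.        ,   1.        ]]), 'position': array([110.47584305, 731.79352723, 867.66973437]), 'rotation': array([ 0.87667768,  0.01083459, -2.66026153])}
top {'K': array([[430.44500861,   0.        , 262.00934027],
       [  0.        , 430.44500861, 192.65679817],
       [  0.        ,   0.        ,   1.        ]]), 'position': array([ 276.24636433,  -40.48594744, 1203.85285433]), 'rotation': array([ 2.08221247e-01, -1.44331094e-03, -1.46704945e+00])}
0.1 [-3.14007584e+00 -1.93344674e-04  4.63797395e-01] 0.9990337801428537 [ 0.5777134   0.37621963 -0.53349605]
```

View pics/top0.png

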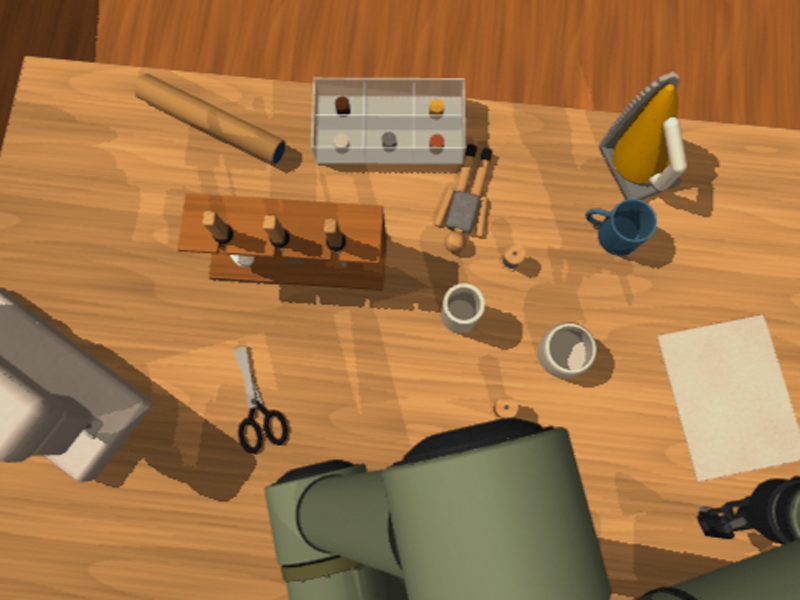

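View pics/side0.png

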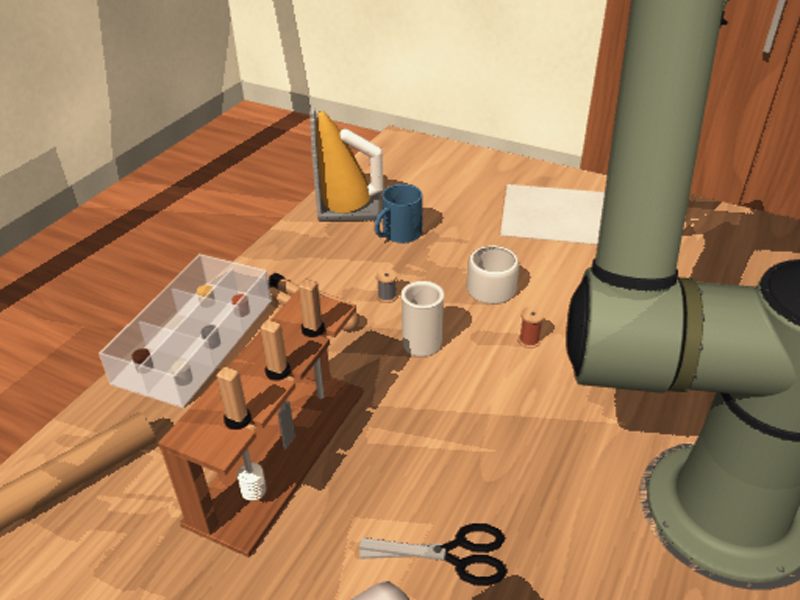

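The brush (white bristled head) hangs in the rack's +y slot: collar at about top (223,234) and side (237,420). The tall pot's mouth is at about top (463,303) and side (423,296). I'll enlarge both for precise pixels.

```bash
cat > h.py <<'E'
import numpy as np, cv2
from scipy.spatial.transform import Rotation as R
from bench import bot, imaging, solve_ik
def ray(m,u,v):
    K=m['K']; d=np.array([(u-K[0,2])/K[0,0],-(v-K[1,2])/K[1,1],-1.])
    r=np.array(m['rotation']); Rm=R.from_euler('xyz',r).as_matrix() if r.shape==(3,) else r
    return np.array(m['position']), Rm@d
def proj(m,P):
    r=R.from_euler('xyz',m['rotation']).as_matrix(); c=(np.array(P)-m['position'])@r
    return m['K'][0,0]*c[...,0]/-c[...,2]+m['K'][0,2], m['K'][1,1]*c[...,1]/c[...,2]+m['K'][1,2]
def at_z(m,u,v,z):
    p,d=ray(m,u,v); return p+d*(z-p[2])/d[2]
def tri(a,b):
    (p,d),(q,e)=a,b; d=d/np.linalg.norm(d); e=e/np.linalg.norm(e)
    s,t=np.linalg.lstsq(np.c_[d,-e],q-p,rcond=None)[0]
    return (p+s*d+q+t*e)/2, np.linalg.norm(p+s*d-q-t*e)
E
python3 - <<'E'
from h import *
t=cv2.imread('pics/top0raw.png'); s=cv2.imread('pics/side0raw.png')
cv2.imwrite('pics/ct.png',cv2.resize(t[115:215,112:312],None,fx=4,fy=4,interpolation=cv2.INTER_CUBIC))
cv2.imwrite('pics/cs.png',cv2.resize(s[165:315,100:300],None,fx=4,fy=4,interpolation=cv2.INTER_CUBIC))
T,S=imaging.camera_model('top'),imaging.camera_model('side')
f=lambda u:(u+.5)/1.5625-.5
for n,a,b in [('brush',(223,234),(237,420)),('mid',(279,240),(277,370)),('right',(336,242),(313,331)),('rim',(463,303),(423,296))]:
    print(n,*tri(ray(T,*map(f,a)),ray(S,*map(f,b))))
E
```

```text
brush [571.17089723 288.2388762  176.3109151 ] 1.3293968624351766
mid [571.63053159 198.00131394 180.33885027] 5.841505816301299
right [577.36588647 107.63585314 174.17285972] 1.3488029896814955
rim [ 513.44565329 -107.08186862  103.69669556] 1.1039154249565404
```

View pics/ct.png

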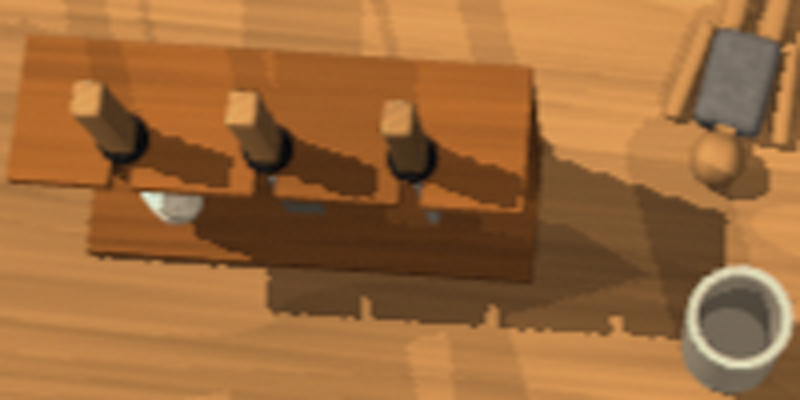

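View pics/cs.png

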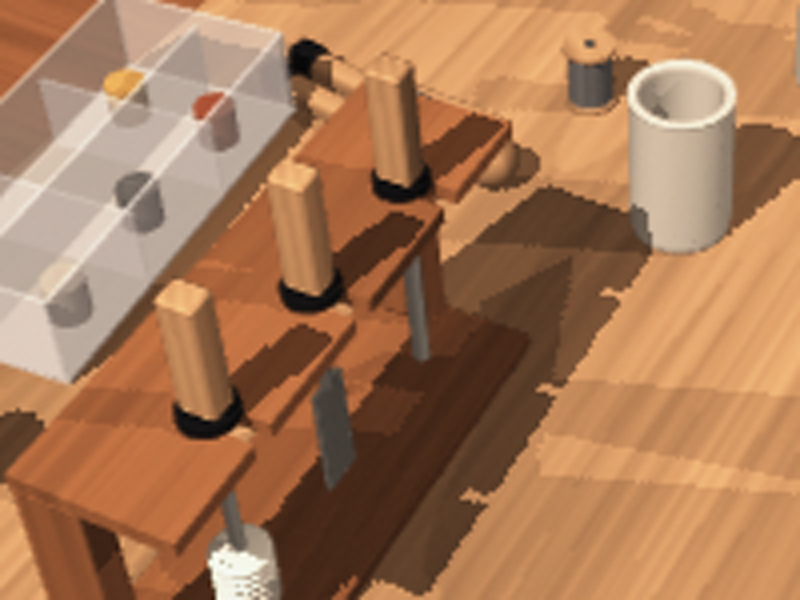

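Crop readings (4x): brush handle top at top (89,100) and side (184,298). Pot rim centre at top (739,317) and side (682,96). The rack board corners are visible in both views.

Run:
```python
from h import *
T,S=imaging.camera_model('top'),imaging.camera_model('side')
ft=lambda a:(a[0]/4+112-.4,a[1]/4+115-.4); fs=lambda a:(a[0]/4+100-.4,a[1]/4+165-.4)
for n,a,b in [('brushH',(89,100),(184,298)),('midH',(244,107),(297,175)),('rightH',(398,117),(390,70)),('rim',(739,317),(682,96)),('FL',(10,182),(175,552)),('BL',(25,36),(12,475)),('FR',(524,211),(458,200)),('BR',(532,68),(511,124))]:
    z={'H':261,'m':110}.get(n[-1],180)
    P,g=tri(ray(T,*ft(a)),ray(S,*fs(b)))
    print(n,P.round(1),round(g,1),'top@z',at_z(T,*ft(a),z).round(1)[:2],'side@z',at_z(S,*fs(b),z).round(1)[:2])
```

```text
brushH [570.5 287.  254.9] 1.6 top@z [567.9 284.6] side@z [566.9 291.5]
midH [573.9 196.4 256.2] 1.2 top@z [573.  195.4] side@z [569.6 200.6]
rightH [577.6 107.5 256.1] 0.2 top@z [576.2 106.8] side@z [573.8 112.5]
rim [ 513.8 -107.3  105.2] 0.8 top@z [ 512.4 -107.1] side@z [ 511.7 -102. ]
FL [538.6 356.1 171.1] 2.0 top@z [535.4 352.2] side@z [534.2 361.1]
BL [630.2 359.7 178.3] 1.7 top@z [630.5 359.4] side@z [628.  360.4]
FR [577.2  42.8 109.8] 17.5 top@z [549.9  34.6] side@z [542.5 107.3]
BR [600.7  29.4 174. ] 85.2 top@z [642.6  40. ] side@z [548.8  40.2]
```

Run:
```python
from h import *
Y=0.046-np.pi
bot.movel([246,-492,330],max_speed=200)
bot.move_ptp([568.3,287,330],[np.pi,0,Y])
bot.grip(0.6,40)
s=bot.get_state(); print(s['t'],s['tcp_pos'],s['orientation'],s['qpos'],s['opening'],s['contact_force'])
m=imaging.camera_model('wrist'); im=imaging.capture('wrist'); print(m)
cv2.imwrite('pics/w1.png',cv2.resize(im,(800,600),interpolation=cv2.INTER_CUBIC))
f=lambda p:[round((x+.5)*1.5625-.5) for x in p]
for n,P in [('brushH',(567.7,287,261)),('col',(568.3,287,186)),('mid',(572.5,197,261)),('rim',(512.5,-106,110))]: print(n,f(proj(m,np.array(P))))
```

```text
4.1333 [568.35338286 286.89854769 329.99569789] [ 3.14156835e+00  4.27738386e-06 -3.09579111e+00] [3.51598673e-01 4.60251067e-01 2.57730641e-01 1.36826450e+00
 2.18915415e-05 3.05797132e-01] 0.6007307512136832 [0.01854116 0.66193598 0.13342447]
{'K': array([[301.7092915 ,   0.        , 254.40129484],
       [  0.        , 301.7092915 , 194.90343484],
       [  0.        ,   0.        ,   1.        ]]), 'position': array([489.18338123, 282.88198723, 473.16979128]), 'rotation': array([-3.11013201e-01,  3.22507110e-04,  1.61638084e+00])}
brushH [399, 326]
col [399, 285]
mid [211, 327]
rim [-130, 161]
```

View pics/w1.png

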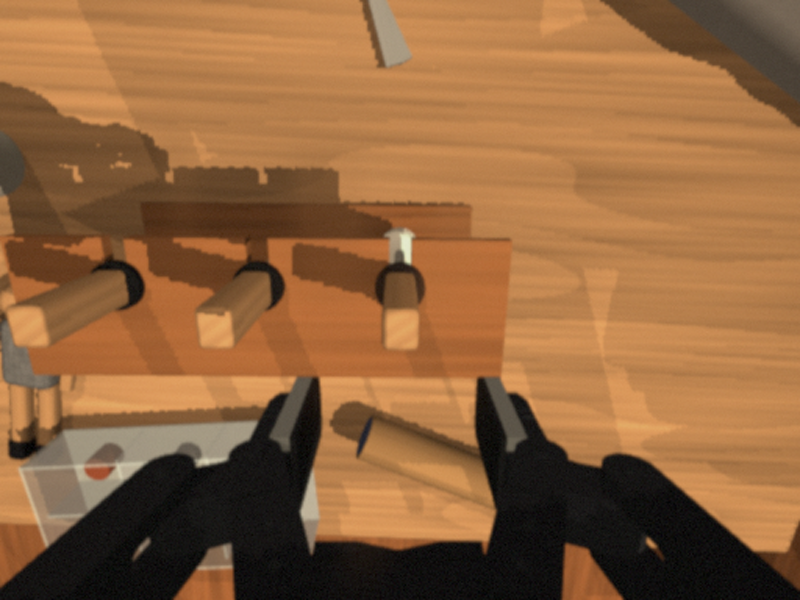

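Wrist view agrees within about 1 mm: handle top at (401,328) against a predicted (399,326). Next: grasp, lift 10 mm and draw out.

Run:
```python
from h import *
Y=0.046-np.pi; o=[np.pi,0,Y]; B=np.array([568.8,287.6]); ex=np.array([np.cos(.046),np.sin(.046)])
c=lambda: bot.get_state()['contact_force'].round(2)
bot.movel([*B,211],rot=o,max_speed=100,threshold=6); print('down',bot.get_state()['tcp_pos'],c())
bot.grip(0.0,60); s=bot.get_state(); print('grip',s['opening'],c(),s['t'])
bot.movel([*B,221],max_speed=30); bot.dwell(.2); print('lift',c())
P=B-75*ex
print(bot.movel([*P,221],max_speed=80,threshold=8),c())
cv2.imwrite('pics/side1.png',cv2.resize(imaging.capture('side')[100:340,60:380],None,fx=2.5,fy=2.5))
s=bot.get_state();print(s['tcp_pos'],s['t'])
```

```text
down [569.27882341 287.78695755 211.80204794] [-1.03  0.58  0.63]
grip 0.20609504781789365 [-0.83  0.04  2.57] 5.9167
lift [ 0.   -0.43 -0.63]
False [-0.22 -0.03 -0.43]
[494.40144875 284.17352588 220.96854842] 7.7333
```

View pics/side1.png

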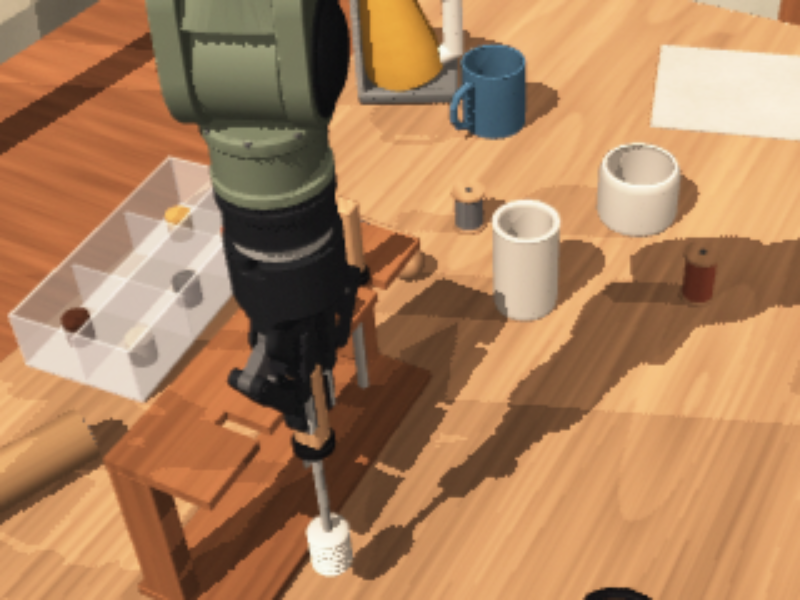

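The brush is out of the slot, vertical and clear of the rack. Next: raise it and go above the pot.

Run:
```python
from h import *
bot.movel([494,284,325],max_speed=150)
bot.movel([512,-105,325],max_speed=200); bot.dwell(.3)
s=bot.get_state(); print(s['t'],s['tcp_pos'],s['contact_force'])
W=imaging.camera_model('wrist'); w=imaging.capture('wrist'); t=imaging.capture('side')
out=np.zeros((600,800,3),np.uint8)
cv2.imwrite('pics/w2raw.png',w); cv2.imwrite('pics/s2raw.png',t)
a=cv2.resize(w[60:260,180:340],None,fx=2.5,fy=2.5,interpolation=cv2.INTER_CUBIC); b=cv2.resize(t[140:240,210:310],None,fx=4,fy=4,interpolation=cv2.INTER_CUBIC)
out[:500,:400]=a; out[:400,400:]=b; cv2.imwrite('pics/c2.png',out)
S=imaging.camera_model('side')
for n,P in [('rim',(512,-105,110)),('tip',(512,-105,144)),('headtop',(512,-105,194)),('collar',(512,-105,297))]:
    u=proj(W,np.array(P)); v=proj(S,np.array(P)); print(n,((u[0]-180+.4)*2.5,(u[1]-60+.4)*2.5),((v[0]-210+.4)*4+400,(v[1]-140+.4)*4))
```

```text
10.975 [ 512.01712675 -104.67348586  324.99751738] [-0.03244924 -0.17188852 -0.54820231]
rim (np.float64(187.41510455178917), np.float64(267.62725066323344)) (np.float64(643.6216675994466), np.float64(193.1772225622868))
tip (np.float64(187.43161671537587), np.float64(284.3374257406538)) (np.float64(644.195936735398), np.float64(150.30809949845306))
headtop (np.float64(187.46270627472015), np.float64(315.7998066090881)) (np.float64(645.0801269725677), np.float64(84.3034028917609))
collar (np.float64(187.57657829679835), np.float64(431.0373655979391)) (np.float64(647.0669544438246), np.float64(-64.01303279967684))
```

View pics/c2.png

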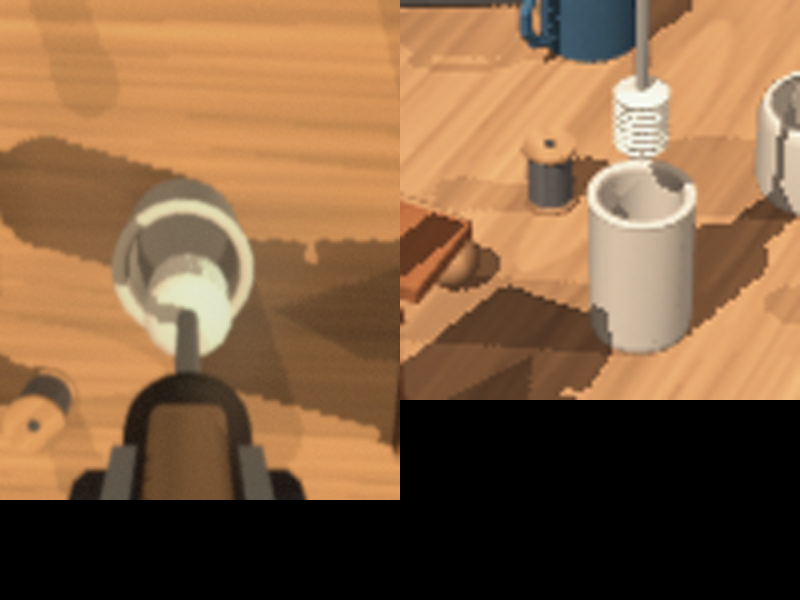

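Both views put the brush over the pot. The mouth is about 2 mm to -y: rim centre x is 183 px against the shaft at 188 px in the wrist view. I'll correct that and feel for the floor.

Run:
```python
from h import *
x,y=511.5,-107.3
f=lambda: bot.get_state()['contact_force']
bot.movel([x,y,325],max_speed=40); bot.dwell(.3)
print('hover',f().round(2))
if bot.movel([x,y,231],max_speed=90,threshold=5): print('EARLY',bot.get_state()['tcp_pos'],f()); raise SystemExit
bot.dwell(.3); f0=f(); print('base',f0.round(2))
hit=bot.movel([x,y,186],max_speed=20,threshold=2.0)
bot.dwell(.3); s=bot.get_state(); print('touch',hit,s['tcp_pos'].round(2),(f()-f0).round(2),s['t'])
```

```text
hover [ 0.27 -0.04 -0.94]
base [-0.41  0.05 -1.02]
touch True [ 511.18 -107.2   189.31] [ 0.44 -0.95  1.34] 15.2333
```

Run:
```python
from h import *
x,y=511.5,-107.3
f=lambda: np.mean([(bot.dwell(.04),bot.get_state()['contact_force'])[1] for _ in range(6)],0).round(2)
print('at',bot.get_state()['tcp_pos'][2],f())
for z in (187.5,185.5):
    bot.movel([x,y,z],max_speed=20,threshold=5); print(z,bot.get_state()['tcp_pos'].round(2),f())
cv2.imwrite('pics/side3.png',cv2.resize(imaging.capture('side')[120:240,200:320],None,fx=4,fy=4,interpolation=cv2.INTER_CUBIC))
bot.movel([x,y,266],max_speed=90); print('up',f(),bot.get_state()['t'])
cv2.imwrite('pics/side4.png',np.hstack([cv2.imread('pics/side3.png')[:,:400],cv2.resize(imaging.capture('side')[120:240,200:300],None,fx=4,fy=4,interpolation=cv2.INTER_CUBIC)]))
```

```text
at 189.31249375619436 [ 0.92 -0.61  1.33]
187.5 [ 511.48 -107.29  187.42] [ 0.45 -0.61  2.37]
185.5 [ 511.51 -107.31  185.47] [ 0.23 -0.49  3.06]
up [-0.06  0.5  -1.2 ] 17.825
```

View pics/side4.png

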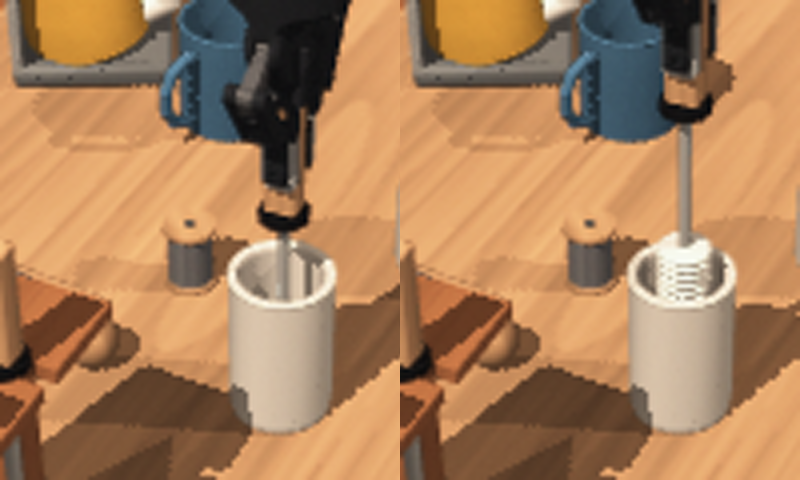

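Floor found: the give starts at TCP z ≈ 194, and the force reached about 4 N. The picture shows the head about half out and the pot unmoved. Two more strokes follow.

Run:
```python
from h import *
x,y=511.5,-107.3
f=lambda: np.mean([(bot.dwell(.04),bot.get_state()['contact_force'])[1] for _ in range(5)],0).round(2)
for k in (2,3):
    bot.movel([x,y,200],max_speed=80)
    h=bot.movel([x,y,186.5],max_speed=25,threshold=6.5); print(k,h,bot.get_state()['tcp_pos'][2],f())
    bot.movel([x,y,267],max_speed=80); print('up',f())
bot.movel([x,y,325],max_speed=120)
bot.movel([494.2,284.2,325],max_speed=200)
bot.movel([494.2,284.2,222],max_speed=120); bot.dwell(.3)
s=bot.get_state(); print(s['t'],s['tcp_pos'],s['contact_force'])
t=imaging.capture('top'); w=imaging.capture('wrist')
cv2.imwrite('pics/c5.png',np.hstack([cv2.resize(a,(400,300)) for a in (t,w)]))
```

```text
2 False 186.90507596080928 [ 0.56 -0.49  3.08]
up [-0.31 -0.15 -1.35]
3 False 186.8803636203878 [ 0.4  -0.41  2.73]
up [ 0.33 -0.04 -0.84]
28.4167 [494.45671127 284.30827466 222.49056224] [-0.74914944 -0.52850864 -0.71048218]
```

View pics/c5.png

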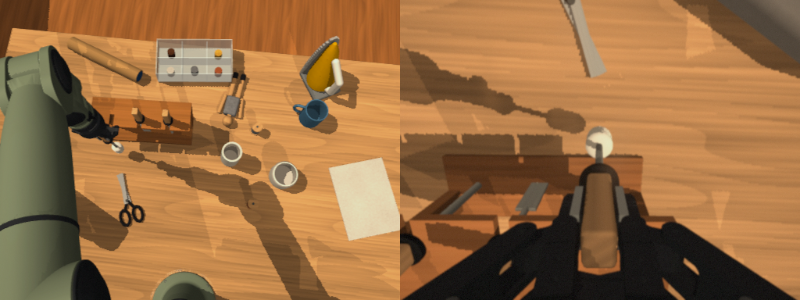

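Run:
```python
from h import *
B=np.array([568.8,287.6])
f=lambda: np.mean([(bot.dwell(.04),bot.get_state()['contact_force'])[1] for _ in range(5)],0).round(2)
print(f())
h=bot.movel([*B,221],max_speed=40,threshold=6); print('in',h,bot.get_state()['tcp_pos'].round(1),f())
if h: raise SystemExit
h=bot.movel([*B,209],max_speed=15,threshold=3); print('down',h,bot.get_state()['tcp_pos'].round(2),f(),bot.get_state()['t'])
cv2.imwrite('pics/s6.png',cv2.resize(imaging.capture('side')[200:340,90:280],None,fx=4,fy=4,interpolation=cv2.INTER_CUBIC))
```

```text
[-0.12 -0.38 -1.13]
in False [568.7 287.6 221.1] [ 0.28  0.14 -1.22]
down True [568.67 287.56 211.56] [-0.4   0.14  5.86] 31.775
```

View pics/s6.png

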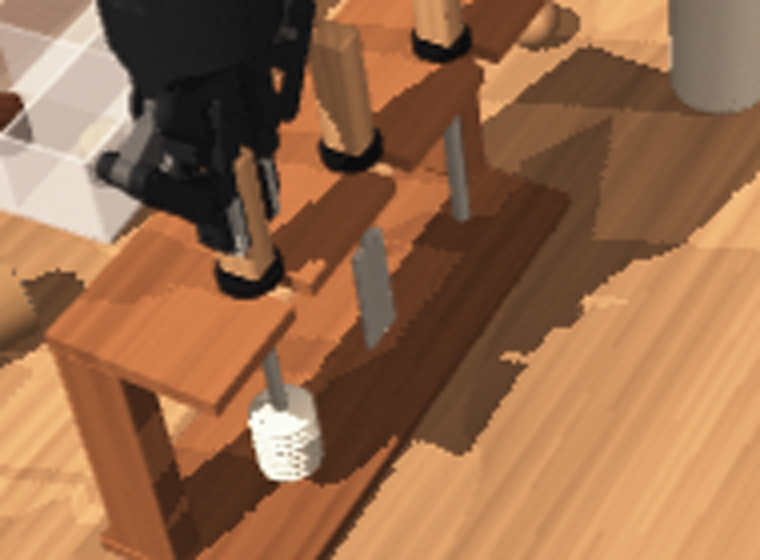

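The collar rests on the board and the shaft is in the slot. I'll release, lift clear and check.

Run:
```python
from h import *
bot.movel([568.67,287.56,211.8],max_speed=10)
bot.grip(0.6); bot.dwell(.3); print(bot.get_state()['contact_force'],bot.get_state()['opening'])
bot.movel([568.67,287.56,340],max_speed=100)
bot.move_ptp([400,-250,360],[np.pi,0,0.046-np.pi]); bot.dwell(.5)
s=bot.get_state(); print(s['t'],s['contact_force'])
a=imaging.capture('side'); t=imaging.capture('top')
o=np.hstack([a[150:350,90:290],t[100:300,110:310]])
cv2.imwrite('pics/f7.png',cv2.resize(o,None,fx=2,fy=2,interpolation=cv2.INTER_CUBIC))
for n,i in (('side',a),('top',t)):
    d=cv2.absdiff(i,cv2.imread(f'pics/{n}0raw.png')).max(2)>40; print(n,d.sum())
```

```text
[-0.30603761 -0.06315255 -0.07407593] 0.5997871408186942
36.8167 [ 0.56582145 -0.73259699  0.5646893 ]
side 21331
top 47489
```

View pics/f7.png

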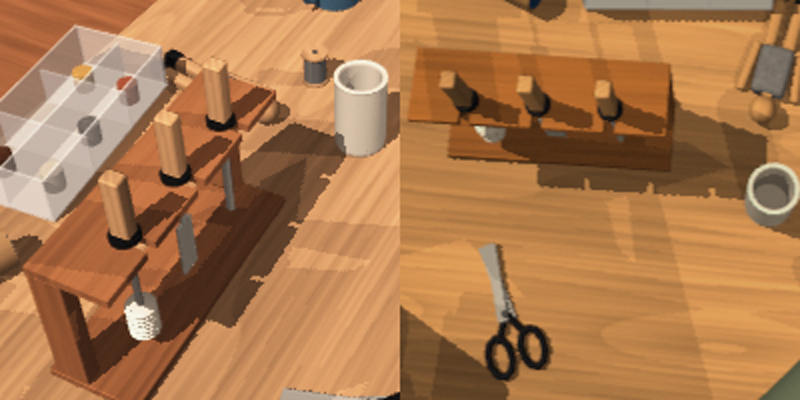

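The brush hangs upright in its own slot, and the pot and the other tools are in place.

```bash
python3 -c "
from bench import bot
bot.sign_off()"
```

```text
the job is handed in; nothing more can be done
```

The brush is back in the rack's +y slot it came from, hanging upright with its collar on the board. The tall pot got its three strokes, and the job is handed in at about 37 s of the 72 s allowed.

- **Strokes:** Each time I pressed the brush head against the pot floor with about 4 N, which gave roughly 8 mm. I then drew it up until the head was about half out. The pot floor came out about 13 mm above the underside.
- **Half-out height:** The arm's height put the head 25 mm out of the pot, while the picture read about 22 mm. I raised the last two upstrokes by 1 mm to allow for that.
- **Final checks:** The side and top pictures show the brush in place, and the pot, rod and knife where they were. I viewed only crops at the end, so the jar, mug and one of the spools were not fully in that last look, though the arm's path stayed well clear of them.
- **Failed check:** I also tried comparing the first and last pictures pixel by pixel. It told me nothing, because the arm and its shadow had moved between them.
- **Disagreements:** The two fixed cameras differed by 5 to 7 mm in y. I used their average, corrected with the wrist camera, and the grasp and slot contact forces agreed with it.

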